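# Weigh the casting on the hanging scale and mark its reading

## Robot

A 6-joint arm with a two-finger parallel gripper is mounted at the origin on a cart in front of the work surface, level with it; the furniture and walls round the work are solid. World frame = base frame: x ahead of the robot, y to its left, z up, the work surface at z = 0. Lengths are in m, angles in rad, forces in N, time in s.
With the tool pointing down it reaches from about 0.35 to 0.975 m from the base axis. Payload 4.9 kg.
Tool frame: the origin (TCP) lies at the centre of the arm's flange, where the gripper is bolted on; the fingertips stand 173 mm ahead of it and the grasp point (between the pads) lies 155 mm ahead of it (arm.nose_length is the distance from the TCP to the fingertips, in m); z points along the fingers, y is the line along which they close (so a half turn about z gives the same grasp; the last joint's range is limited). The gripper opens to 85 mm and grips with 20 to 120 N. Pads are 22 mm wide; open, the fingers measure 114 mm over their backs; the gripper's body (76 mm by 85 mm) begins 54 mm behind the grasp point. The pads swing forward as they close: fully open they stand 13 mm farther back than shut.
Start: joints at [-1.324, 0.053, 1.613, -0, 1.476, -0.119], TCP at [0.224, -0.584, 0.405] pointing down, gripper open.
Joint ranges: [-3.01, 3.01], [-1.01, 2.22], [0.06, 2.58], [-1.02, 4.17], [0.09, 2.62], [-3.14, 3.14]. Speed limits (rad/s): [2.57, 2.57, 3.14, 3.14, 3.14, 3.14].

## Interface

Orientations are given as a unit quaternion [x, y, z, w].
In Python, from bench import arm gives the robot as it stands.
- The arm moves only by the tool jog_arm, never from a script. Its argument "moves" is a list of rows, each a list of 7 numbers: the turn, a rotation vector about the tool's x, y, z in degrees, then the shift along the tool's x, y, z in cm, then the closure, from 0 (fully open) to 1 (shut). In form: [[wx, wy, wz, dx, dy, dz, claw], ...]. A call has 1 to 12 rows; each row shifts and turns the commanded pose from where the row before left it, along the tool's axes as they then stand; what a row does not reach is not made up. A row lasts 1/10 s, in which the tool goes at most 50 mm and 8.59 degrees, less where a joint would pass 70% of its speed; a pose out of reach is approached as far as the arm can. A call is refused whole if a number of a shift passes 5 or a number of a turn 8.59, either way. A call with a gripper value outside its range is refused whole. The fingers move at their own pace and stop on an object; "grip_force" is the grip in N (left out, the last holds). Time passes only in rows, so rows that do not move let the fingers close. It gives the time, the measured TCP pose, the force, the opening and the grip force at its end, in the units of the state.
- arm.state(): the state, without advancing time (a new reading comes with each control period).
- arm.read_camera(name): name is "side" or "top"; returns a dict with "pixels" (384x512x3 uint8, red, green, blue), "fx", "fy", "cx", "cy" (pixels), "T" (4x4, takes a point from camera to world coordinates). Camera axes: x right, y up, looking along -z (the intrinsics and any distortion apply to the point x, -y, -z); pixel columns grow to the right and rows downward; lengths in m; the calibration is good to about 2 mm. A picture is of the moment at which its call begins. There is no depth.
- arm.finish_job(): hands the job in; it is judged then, once.
The state is a dict: "clock": time; "joints": joint angles; "dq": joint speeds; "joint_torque": joint torques, N m; "position": TCP position; "tool_rot": TCP orientation; "force": force on the tool from outside, world axes, zero at the start; "moment": the same for the moment, N m; "gripper_width": finger opening in m; "grip_force": force on a finger pad.
Only numpy, scipy, OpenCV 4.12 (cv2) and the standard library are available. Lean on these libraries where they do the work, as an engineer would, in place of code of your own. Each camera call takes 0.05 s, during which the arm holds its last target. There are 200 camera calls.

## Task

Hang the casting by its bail on the sprung hook of the scale: lower it gently until the spring carries all of its weight before you let go, so that the hook is neither jolted nor overloaded, and wait until it hangs still. Then, leaving it hanging, slide the marker down the scale until its top is level with the top of the pointer. Leave the other things on the bench as they are.

Things in the scene. Friction and masses are not known exactly. Their poses are not given: they have to be found in the camera images.
- casting: Part to weigh: steel round body (60 mm across, 46 mm high), standing, with a bail (stirrup) of 8 mm bar and a black grip block on top; 153 mm high in all, mass unknown, 0.24 to 0.92 kg. Origin at the centre of its underside, z up, y along the bail's top bar, x through the bail's window (46 mm wide in y; z from 46 to 102 mm).
- casting_grip (a point): Centre of the part of the black grip block that is free to grasp, 136 mm above the underside of the casting; axes as the casting. The block is 14 mm (x) by 20 mm (y) and reaches from 110 mm to 153 mm above the underside, so 26 mm below this point to 17 mm above it.
- bail_bar (a point): Centre of the bail's straight top bar (8 mm round, along y, 54 mm between the uprights' centres), 106 mm above the underside of the casting, 30 mm below casting_grip. This bar rests in the hook.
- scale_stand: The scale's fixed stand: grey base plate (150 mm x 270 mm x 12 mm), steel column 281 mm high and, on its left (+y), an upright graduated board. Origin on the bench under the column; x points away from the hook (the hook lies 100 mm from the column in -x), y towards the board, z up.
- hook_arm: The hook: 10 mm round bar from the carriage to the stand's -x, bent down into a 90 degree V valley and up to a tip. Origin: bar centre line at the valley's bottom, 100 mm in front of the column, 205 mm above the bench unloaded; axes as the stand. Tip's top 27 mm above the origin, its front at x = -23 mm; the arm behind (x over 16 mm) has its top 21 mm above; lowest point 7 mm below.
- hook_seat (a point): Where the centre of the bail bar comes to rest in the hook's valley, 12.7 mm above the origin of hook_arm; moves with the hook; axes as the stand.
- hook_dip (a joint): Dip of the sprung hook and its pointer in m: 0 unloaded (upper stop), grows downward to 0.095 (lower stop). The spring takes about 0.3 N to leave the stop, then 105 N per m; lightly damped, it bobs at 1.5 to 3 Hz and settles within some seconds. Let go with 1 N out of balance it reaches 0.1 to 0.2 m/s; over 0.09 m/s is a jolt; pressed down past 0.09 it is overloaded. A knock of 20 N is too much.
- pointer_top (a point): Centre of the top face, near the free end, of the pointer: a steel bar 6 mm thick that runs from the carriage to the left (+y of the stand) in front of the board. 245 mm above the bench when unloaded; moves with the hook. Its free end is 99 mm from the column; axes as the stand.
- marker_top (a point): Point on the flat top face of the marker, 68 mm in front (-x) of the column and 12 mm behind the marker's front end. The marker is a level aluminium bar (16 mm wide in y, 14 mm high in z, 78 mm long in x) that sticks out of the board towards the hook's side, 127 mm to the left of the column, free from above. Axes as the stand.
- marker (a joint): Travel of the marker in m: grows downward, from 0 (top face 255 mm above the bench) to 0.10; about 2 N moves it and it stays where it is left.
- tub: White round lidded tub, 64 mm across, 66 mm high; bystander. Origin at the centre of its underside.
- glue: Small white bottle, 25 mm across, 80 mm high, standing; bystander. Origin at the centre of its underside.
- nipple_a: Brass hose nipple, 52 x 27 x 24 mm, lying; bystander.
- nipple_b: Brass hose nipple, 59 x 31 x 27 mm, lying; bystander.
There are look-alikes about, which are no part of the job. What is shaped like the casting but purple or red is not meant.

How it is judged:
On the way:
1. the casting hangs by its bail in the hook, let go and at rest, the marker not yet moved down (contact force between casting and hook_arm above 1.2 N and distance between bail_bar and hook_seat below 0.01 m and value of joint hook_dip above 0.008 m and contact force between the fingers and casting below 0.1 N and velocity of joint hook_dip between -0.02 and 0.02 m/s and value of joint marker below 0.016 m), for 0.4 s.
At the end, for the whole second after the job is handed in: The casting hangs freely by its bail bar in the hook's valley (bar within 10 mm of the seat), hook and casting at rest (hook under 0.02 m/s, casting under 0.06 m/s), and the marker's top face is level with the pointer's top face within 5 mm (contact force between casting and hook_arm above 1.2 N and distance between bail_bar and hook_seat below 0.01 m and velocity of joint hook_dip between -0.02 and 0.02 m/s and linear speed of casting below 0.06 m/s and z of marker_top in the frame of pointer_top between -0.005 and 0.005 m); the robot touches nothing.
It fails at once if the hook is jolted: it moves faster than 0.09 m/s (velocity of joint hook_dip above 0.09 m/s or velocity of joint hook_dip below -0.09 m/s).
It fails at once if the hook is overloaded (pressed down past 90 mm) or knocked with more than 20 N (value of joint hook_dip above 0.09 m or contact force between hook_arm and anything else above 20 N).
It fails at once if a bystander (tub, bottle, brass nipple) is moved more than 3 cm (distance of any of tub, glue, nipple_a, nipple_b from where it was at the start of the episode above 0.03 m).
It also fails if it takes over 58 s, if anything falls off the work surface, if the arm or the gripper's body presses on something with over 40 N, if the wrist force passes 120 N, or if a joint passes its speed limit or range.

## Working session

There is one attempt and no reset: what is moved stays moved. The work goes in short steps, Python scripts to look and compute and a tool call to move; the robot and the scene stay as the last step left them, time stands still between calls to the robot, and variables do not carry over. Pictures are saved under pics/ and viewed, at most 12 in all, crops included, and the job is handed in when it is done.

Besides the shell and the picture viewer there is one more tool, called after ">>>" as a command line: name --pt "numbers of a row" for each row, then --argument value for the rest. jog_arm: Moves the arm, as the interface text tells. Its arguments: {"type":"object","properties":{"moves":{"type":"array","items":{"type":"array","items":{"type":"number"}}},"grip_force":{"type":"number"}},"required":["moves"]}

```bash
mkdir -p pics; ls
cat > h.py <<'E'
import numpy as np, cv2
from bench import arm
def shot(n,f):
    c=arm.read_camera(n); cv2.imwrite('pics/'+f,c['pixels'][:,:,::-1]); np.save('pics/'+f+'.npy',c,allow_pickle=True); return c
def ray(c,u,v):
    k=np.array([[c['fx'],0,c['cx']],[0,c['fy'],c['cy']],[0,0,1.]])
    p=np.array([[[u,v]]],float)
    d=c.get('dist',None)
    q=cv2.undistortPoints(p,k,d if d is None else np.array(d,float)).ravel()
    T=np.array(c['T']); r=T[:3,:3]@np.array([q[0],-q[1],-1.]); return T[:3,3],r/np.linalg.norm(r)
def onz(c,u,v,z):
    o,r=ray(c,u,v); return o+r*(z-o[2])/r[2]
def proj(c,p):
    T=np.array(c['T']); q=T[:3,:3].T@(np.array(p)-T[:3,3]); return c['cx']-c['fx']*q[0]/q[2], c['cy']+c['fy']*q[1]/q[2]
def cross(c1,a,c2,b):
    o1,r1=ray(c1,*a);o2,r2=ray(c2,*b)
    s=np.linalg.lstsq(np.c_[r1,-r2],o2-o1,rcond=None)[0]
    p,q=o1+r1*s[0],o2+r2*s[1]; return (p+q)/2,np.linalg.norm(p-q)
E
python3 - <<'E'
from h import *
for n in('top','side'):
    c=shot(n,n+'0.png'); print({k:v for k,v in c.items() if k!='pixels'})
s=arm.state();print(s)
E
```

```text
pics
{'fx': 424.3689634037869, 'fy': 424.3689634037869, 'cx': 248.25536673991027, 'cy': 179.01892906930325, 'T': array([[ 0.01704741,  0.99540482, -0.09422644,  0.37867281],
       [-0.99929565,  0.02011299,  0.03168076, -0.0144501 ],
       [ 0.03343036,  0.09361999,  0.99504659,  1.33866078],
       [ 0.        ,  0.        ,  0.        ,  1.        ]])}
{'fx': 473.951799762948, 'fy': 473.951799762948, 'cx': 262.04116218896394, 'cy': 192.08701310105866, 'T': array([[-0.91010364,  0.22925173, -0.34518838,  0.07293764],
       [-0.41413339, -0.47442832,  0.77679554,  0.98017838],
       [ 0.01431458,  0.84991848,  0.52671973,  0.84408806],
       [ 0.        ,  0.        ,  0.        ,  1.        ]])}
{'clock': 0.1, 'joints': array([-1.32398435e+00,  5.33197117e-02,  1.61415220e+00, -6.93691669e-06,
        1.47598345e+00, -1.19018069e-01]), 'dq': array([-0.00126834, -0.00290063, -0.00382749,  0.00176801,  0.00017484,
        0.00034996]), 'joint_torque': array([ 5.61167981e-04, -3.94904423e+01, -3.71362424e+01, -8.43607040e-05,
        3.93456707e-03,  3.85111070e-05]), 'position': array([ 0.2235088 , -0.58341517,  0.40357043]), 'tool_rot': array([ 9.83317151e-01,  1.81896985e-01, -6.29158397e-05, -9.29234692e-04]), 'force': array([-0.32591569,  0.41845877,  0.29160578]), 'moment': array([-0.00627966, -0.06440442, -0.00460243]), 'grip_force': 0.0, 'gripper_width': 0.08564404221459015}
```

View pics/top0.png

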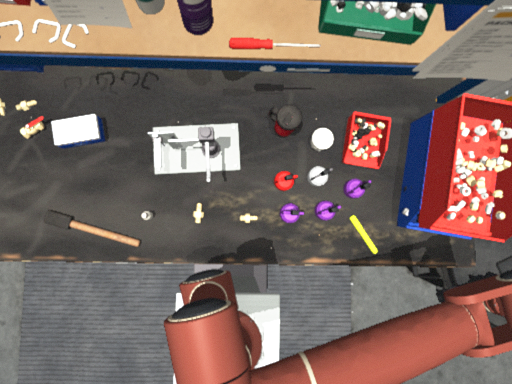

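View pics/side0.png

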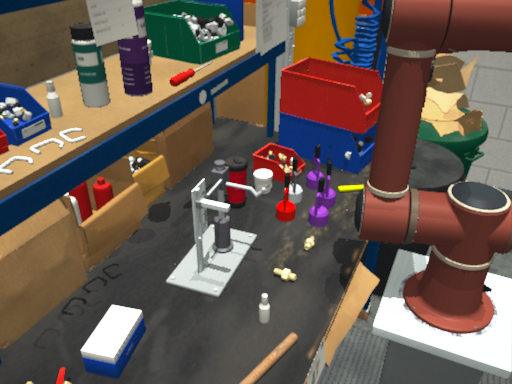

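The top view shows the grey casting at (318,176), with red and purple look-alikes around it. The stand's base spans (152–240, 123–173) and its hook points at the robot, around (208,180). The side view shows the stand at about (215,235) and the casting at about (295,190). I'll zoom in on both.

Run:
```python
import cv2,numpy as np
a=cv2.imread('pics/top0.png')[110:230,140:380]; b=cv2.imread('pics/side0.png')[140:300,160:350]
a=cv2.resize(a,(800,400),interpolation=cv2.INTER_CUBIC)
cv2.imwrite('pics/ta.png',a); cv2.imwrite('pics/sb.png',cv2.resize(b,(712,600),interpolation=cv2.INTER_CUBIC))
```

```text
(no output)
```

View pics/ta.png

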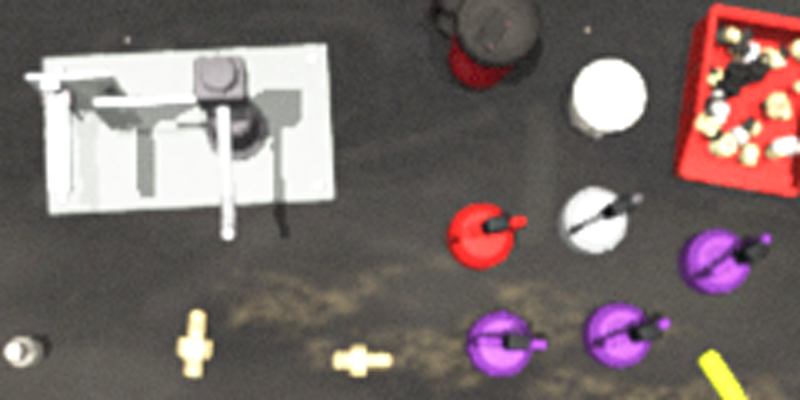

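View pics/sb.png

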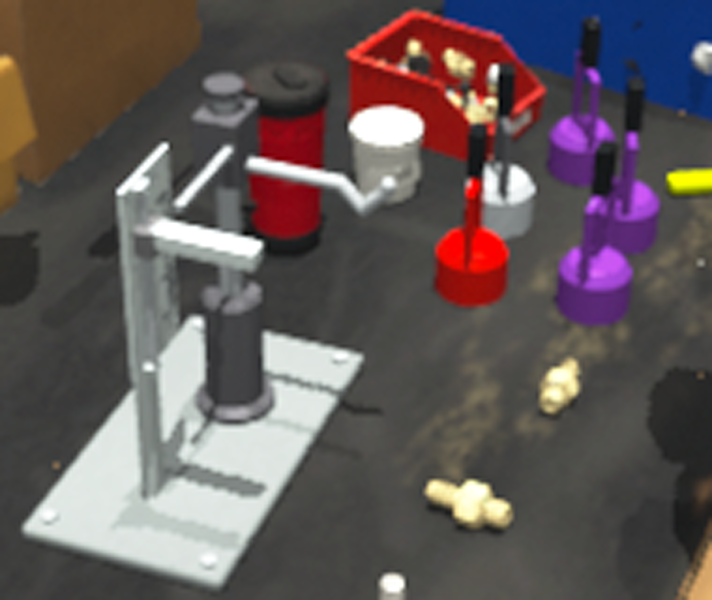

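The crops show the casting's body at about (318,176) in the top view, with its grip block leaning right and up; in the side view the block is at about (295,157–171). The hook arm points towards the robot, with its tip near (208,180) in the top view, and the marker bar is on the left. Next I'll measure positions.

Run:
```python
from h import *
t=np.load('pics/top0.png.npy',allow_pickle=True).item(); s=np.load('pics/side0.png.npy',allow_pickle=True).item()
def blobs(c,x0,x1,y0,y1,lo,hi=256):
    im=c['pixels'][y0:y1,x0:x1].astype(int); g=im.mean(2); m=((g>=lo)&(g<hi)&(np.ptp(im,axis=2)<40)).astype(np.uint8)
    return m
# base plate
m=blobs(t,145,250,115,185,150); m=cv2.morphologyEx(m,cv2.MORPH_CLOSE,np.ones((13,13)))
m=cv2.morphologyEx(m,cv2.MORPH_OPEN,np.ones((15,15)))
cs=max(cv2.findContours(m,0,2)[0],key=cv2.contourArea); b=cv2.boxPoints(cv2.minAreaRect(cs))+[145,115]
P=np.array([onz(t,*q,.012) for q in b]);print('plate',b.round(1),P.round(4),P.mean(0))
for i in range(4):
    d=P[(i+1)%4]-P[i];print(np.linalg.norm(d),np.degrees(np.arctan2(d[1],d[0])))
# casting disc
m=blobs(t,305,329,160,190,130); ys,xs=np.where(m)
cs=max(cv2.findContours(m,0,2)[0],key=cv2.contourArea);hull=cv2.convexHull(cs)
e=cv2.fitEllipse(hull);print('ell',e);(u,v),r=cv2.minEnclosingCircle(hull);print(u+305,v+160,r)
print('cast(ell,z.046)',onz(t,e[0][0]+305,e[0][1]+160,.046))
# black block by dark mask in side
im=s['pixels'][150:180,285:305].mean(2); m=(im<45); print(im[::2].astype(int))
im=t['pixels'][162:182,305:338].mean(2).astype(int);print(im)
```

```text
plate [[152.3 125.6]
 [238.2 123.1]
 [239.7 171.1]
 [153.7 173.7]] [[ 0.6674  0.2492  0.012 ]
 [ 0.6822 -0.0218  0.012 ]
 [ 0.5287 -0.0292  0.012 ]
 [ 0.5151  0.239   0.012 ]] [0.59836455 0.10931167 0.012     ]
0.2714001866595273 -86.87114958710505
0.1537236989295809 -177.23959779442094
0.2685525360133207 92.88871995855072
0.15260635552895932 3.8277552067798797
ell ((12.770995140075684, 15.648826599121094), (19.624671936035156, 19.886085510253906), 177.9989776611328)
317.90384578704834 175.65384578704834 10.08122444152832
cast(ell,z.046) [ 0.51583638 -0.2696483   0.046     ]
[[ 50  50  51  51  55  69  81  97 108  80  59  57  58  58  59  59  59  60
   59  59]
 [ 56  55  50  53  54  53  51  51  59  84  97  82  58  58  58  58  58  59
   59  58]
 [ 58  57  57  58  56  56  57  58  58  58  65  92  90  59  59  58  58  58
   59  58]
 [188 118  58  57  59  59  58  57  58  59  59  56  63  82  78  59  56  57
   58  58]
 [126  95  58  56  57 135 248 248  85  48  51  53  59  54  61  73  71  59
   59  60]
 [100  80  58  58  77 150 218 187  22  26  26  26  43  57  58  56  74  87
   74  58]
 [ 65  5
[... 2798 characters left out ...]
0  80  84  82]
 [ 85  86 102 131 176 230 207 194 144 121 161 199 235 255 255 255 255 255
  255 255 255 251 219 109  80  78  82  78  81  80  81  82  83]
 [ 82  78  98 127 161 195 121  86  88 142 233 255 255 255 255 255 255 255
  255 255 255 243 197  95  78  82  83  85  77  80  80  85  82]
 [ 82  76  96 123 134 139  85 101 184 254 255 255 255 255 255 255 255 255
  255 255 255 231 170  90  73  87  84  86  80  81  84  83  88]
 [ 86  81  91 119 125 124 167 211 244 255 255 255 255 255 255 255 255 255
  255 255 242 223 140  85  83  85  82  84  84  83  85  87  82]
 [ 84  86  83 102 121 141 206 247 249 251 254 255 255 255 255 255 255 255
  254 245 230 179  97  81  82  82  82  83  81  82  82  84  81]]
```

Run:
```python
from h import *
t=np.load('pics/top0.png.npy',allow_pickle=True).item(); s=np.load('pics/side0.png.npy',allow_pickle=True).item()
C=np.array([.5158,-.2696,0])
print('proj block top/bot/bar side',[np.round(proj(s,C+[0,0,z]),1) for z in(.153,.110,.046,0)],'top',[np.round(proj(t,C+[0,0,z]),1) for z in(.153,.106)])
e=onz(t,330.3,169.0,.107);d=e-C;print('bar end',e,np.hypot(*d[:2]),np.degrees(np.arctan2(d[1],d[0])))
print('block cross',cross(t,proj(t,C+[0,0,.153]),s,(295.2,158.5)))
print('column top',onz(t,205.7,132.5,.281))
print('tip top',onz(t,208.4,181.2,.228), 'tip cross',cross(t,(208.4,180.5),s,(264.6,188.8)))
im=s['pixels'][176:204,222:274].mean(2).astype(int); cv2.imwrite('/tmp/x.png',im)
y=np.radians(3.1);R=np.array([[np.cos(y),-np.sin(y)],[np.sin(y),np.cos(y)]])
# stand origin from column ; predict hook points
for O in (onz(t,205.7,132.5,.281)[:2],):
    for nm,p in dict(tip=(-.021,0,.230),val=(-.1+.0,0,.198),).items():
        pass
    f=lambda p:np.r_[O+R@np.array(p[:2]),p[2]]
    for nm,p in dict(hookorg=(-.1,0,.205),tip=(-.121,0,.23),armbend=(-.084,0,.221),ptr=(0,.099,.242),mfront=(-.08,.127,.248),mtop=(-.068,.127,.255)).items():
        print(nm,f(p).round(4),'T',np.round(proj(t,f(p)),1),'S',np.round(proj(s,f(p)),1), 'ta',((np.array(proj(t,f(p)))-[140,110])*3.333).round(),'sb',((np.array(proj(s,f(p)))-[160,140])*3.747).round())
```

```text
proj block top/bot/bar side [array([295.4, 158. ]), array([294.7, 170. ]), array([293.7, 187.1]), array([293., 199.])] top [array([325.2, 171.8]), array([321.8, 173.6])]
bar end [ 0.5297911  -0.29465681  0.107     ] 0.028698335727808683 -60.82209303216001
block cross (array([ 0.51622946, -0.27001477,  0.15081141]), np.float64(0.0003698120368505607))
column top [0.59449175 0.06125912 0.281     ]
tip top [0.47599582 0.05457671 0.228     ] tip cross (array([0.47764747, 0.05455699, 0.22792834]), np.float64(0.0004154232201058619))
hookorg [0.4946 0.0559 0.205 ] T [208.6 175. ] S [258.  195.2] ta [229. 217.] sb [367. 207.]
tip [0.4737 0.0547 0.23  ] T [208.3 182. ] S [266.  188.5] ta [228. 240.] sb [397. 182.]
armbend [0.5106 0.0567 0.221 ] T [208.1 168.4] S [252.2 188.6] ta [227. 195.] sb [346. 182.]
ptr [0.5891 0.1601 0.242 ] T [168.6 136.7] S [203.9 193.9] ta [95. 89.] sb [165. 202.]
mfront [0.5077 0.1837 0.248 ] T [157.9 167.2] S [229.5 204.8] ta [ 60. 191.] sb [260. 243.]
mtop [0.5197 0.1844 0.255 ] T [157.3 162.2] S [224.6 201.2] ta [ 58. 174.] sb [242. 229.][ WARN:0@0.524] global loadsave.cpp:1063 imwrite_ Unsupported depth image for selected encoder is fallbacked to CV_8U.
```

>>> jog_arm --pt "0 0 0 3.85 -1.89 0 0.4" --pt "0 0 0 3.85 -1.89 0 0.4" --pt "0 0 0 3.85 -1.89 0 0.4" --pt "0 0 0 3.85 -1.89 0 0.4" --pt "0 0 0 3.85 -1.89 0 0.4" --pt "0 0 0 3.85 -1.89 0 0.4" --pt "0 0 0 3.85 -1.89 0 0.4" --pt "0 0 0 3.85 -1.89 0 0.4" --pt "0 0 0 3.85 -1.89 0 0.4" --pt "0 0 0 3.85 -1.89 0 0.4" --pt "0 0 -8 0 0 0 0.4" --pt "0 0 0 0 0 0 0.4" --grip_force 40

```text
clock: 1.3
position: [0.5161, -0.2683, 0.404]
tool_rot: [0.968, 0.251, -0.0, -0.0]
force: [-0.4, -0.9, 0.2]
gripper_width: 0.0511
grip_force: 0.0
```

>>> jog_arm --pt "0 0 0 0 0 3 0.4" --pt "0 0 0 0 0 3 0.4" --pt "0 0 0 0 0 3 0.4" --pt "0 0 0 0 0 2.3 0.4" --pt "0 0 0 0 0 0 0.4" --pt "0 0 0 0 0 0 0.8" --pt "0 0 0 0 0 0 1" --pt "0 0 0 0 0 0 1" --pt "0 0 0 0 0 0 1" --pt "0 0 0 0 0 0 1" --pt "0 0 0 0 0 0 1" --grip_force 50

```text
clock: 2.4
position: [0.5161, -0.27, 0.2938]
tool_rot: [0.968, 0.25, 0.001, 0.002]
force: [0.5, -0.9, 5.3]
gripper_width: 0.0191
grip_force: 52.3
```

Run:
```python
from h import *
s=arm.state();print(s)
a=shot('top','t1.png')['pixels'][110:230,250:390,::-1];b=shot('side','s1.png')['pixels'][120:240,240:380,::-1]
cv2.imwrite('pics/c1.png',cv2.resize(np.hstack([a,b]),(800,343),interpolation=cv2.INTER_CUBIC))
```

```text
{'clock': 2.4, 'joints': array([-6.09634319e-01,  4.51416421e-02,  1.81196272e+00, -4.03255813e-04,
        1.28066085e+00,  4.55993394e-01]), 'dq': array([ 0.00267382, -0.0003062 , -0.00140803, -0.00076134, -0.00045407,
       -0.00031168]), 'joint_torque': array([ 6.68421015e-01, -3.31107295e+01, -3.08437729e+01,  2.63411030e-01,
        1.75600438e-01, -1.14804378e-02]), 'position': array([ 0.51608771, -0.26996906,  0.29381869]), 'tool_rot': array([0.9682537 , 0.24996213, 0.00109858, 0.00157886]), 'force': array([ 0.53636295, -0.90207709,  5.32821545]), 'moment': array([-0.18613566,  0.06887424, -0.01342541]), 'grip_force': 52.319995164871216, 'gripper_width': 0.019093199071295565}
```

View pics/c1.png

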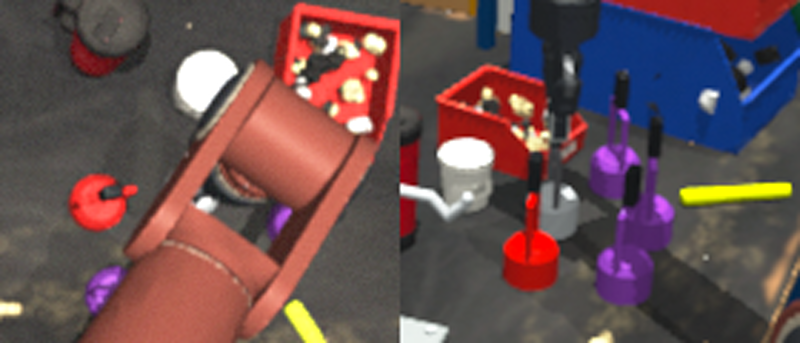

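The crop shows the gripper holding the grey casting's block, with its neighbours untouched. Next I'll lift it and weigh it.

>>> jog_arm --pt "0 0 0 0 0 -1 1" --pt "0 0 0 0 0 -3 1" --pt "0 0 0 0 0 -4 1" --pt "0 0 0 0 0 -4 1" --pt "0 0 0 0 0 -4 1" --pt "0 0 0 0 0 -2 1" --pt "0 0 0 0 0 0 1" --pt "0 0 0 0 0 0 1" --pt "0 0 0 0 0 0 1" --grip_force 60

```text
clock: 3.4
position: [0.5152, -0.2692, 0.4684]
tool_rot: [0.968, 0.25, -0.002, -0.002]
force: [0.1, -0.2, -3.8]
gripper_width: 0.0191
grip_force: 59.1
```

Run:
```python
from h import *
q=[]
for i in range(3):
    arm.read_camera('side'); q.append(arm.state()['force'])
s=arm.state();print(np.round(q,2),s['position'],s['tool_rot'],s['gripper_width'])
# displacement to approach point in tool axes
from scipy.spatial.transform import Rotation as Ro
print(Ro.from_quat(s['tool_rot']).inv().apply(np.array([.405,.053,.47])-s['position'])*100)
```

```text
[[ 0.33  0.41 -2.3 ]
 [ 0.89  0.82 -2.45]
 [ 1.34  0.16 -3.79]] [ 0.51532646 -0.26930239  0.46922365] [ 0.96824209  0.2500063  -0.00128892 -0.00156193] 0.01870457093016146
[  5.95026831 -33.54260975   0.03523319]
```

>>> jog_arm --pt "0 0 0 0.35 -2 0 1" --pt "0 0 0 0.7 -4 0 1" --pt "0 0 0 0.7 -4 0 1" --pt "0 0 0 0.7 -4 0 1" --pt "0 0 0 0.7 -4 0 1" --pt "0 0 0 0.7 -4 0 1" --pt "0 0 0 0.7 -4 0 1" --pt "0 0 0 0.7 -4 0 1" --pt "0 0 0 0.6 -3.5 0 1" --pt "0 0 8 0 0 0 1" --pt "0 0 8 0 0 0 1" --pt "0 0 8 0 0 0 1"

```text
clock: 4.75
position: [0.4042, 0.0525, 0.4708]
tool_rot: [0.999, 0.041, -0.001, -0.0]
force: [0.1, 0.4, -2.7]
gripper_width: 0.0193
grip_force: 59.8
```

>>> jog_arm --pt "0 0 2 0 0 0 1" --pt "0 0 0 0 0 1.2 1" --pt "0 0 0 0 0 1.2 1" --pt "0 0 0 0 0 1 1" --pt "0 0 0 0 0 0 1" --pt "0 0 0 0 0 0 1" --pt "0 0 0 0 0 0 1" --pt "0 0 0 0 0 0 1"

```text
clock: 5.55
position: [0.4046, 0.052, 0.4384]
tool_rot: [1.0, 0.026, 0.001, 0.0]
force: [-0.1, 0.3, -2.5]
gripper_width: 0.0188
grip_force: 59.8
```

```bash
cat > w.py <<'E'
from h import *
import sys
q=[]
for i in range(int(sys.argv[1])):
    c=arm.read_camera('side'); q.append(arm.state()['force'])
q=np.array(q);s=arm.state();print(q[:,2].round(1),q.mean(0).round(2),q.std(0).round(2),s['position'].round(4),s['tool_rot'].round(4),s['clock'],s['gripper_width'])
E
python3 w.py 14
python3 - <<'E'
from h import *
b=shot('side','s2.png')['pixels'][130:300,180:340,::-1];a=shot('top','t2.png')['pixels'][110:230,140:260,::-1]
cv2.imwrite('pics/c2.png',np.hstack([cv2.resize(b,(520,552),interpolation=cv2.INTER_CUBIC),cv2.copyMakeBorder(cv2.resize(a,(280,280)),0,272,0,0,0)]))
E
```

```text
[-2.5 -3.  -2.2 -2.  -2.2 -2.1 -2.  -2.9 -3.6 -2.8 -3.3 -3.2 -3.2 -3.6] [ 0.02 -0.05 -2.77] [0.71 0.4  0.56] [0.4045 0.052  0.4377] [ 0.9997  0.0258 -0.      0.    ] 6.25 0.018651685477284265
```

View pics/c2.png

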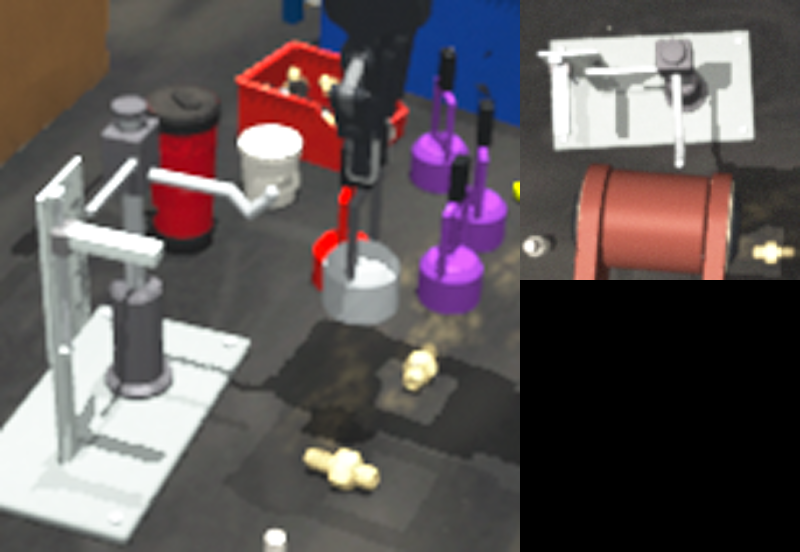

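The casting hangs upright in front of the hook. In the crop its body is at (361,280) and the hook's valley is at (250,212). I'll refine the hook position and the casting's offset in the hand.

Run:
```python
from h import *
s=np.load('pics/s2.png.npy',allow_pickle=True).item()
f=lambda x,y:(180+x/3.25,130+y/3.247)
print('valley',onz(s,*f(250,214),.198))
print('tip end',onz(s,*f(271,192),.228))
B=np.array([.4045,.052,.4377-.2938])
for z in(0,.046,.153): print(z,(np.array(proj(s,B+[0,0,z]))-[180,130])*3.25)
im=s['pixels'][185:235,270:310].astype(int)
g=s['pixels'][130:300,180:340].astype(int)
for r in (200,210,216,222): print(r,s['pixels'][r,272:310].mean(1).astype(int))
for y in(.054,.056):
  print([(x,np.round((np.array(proj(s,[x,y,z]))-[180,130])*3.25)) for x,z in((.495,.198),(.498,.198))])
```

```text
valley [0.50045787 0.0498887  0.198     ]
tip end [0.47947063 0.05739436 0.228     ]
0 [359.50857838 302.49421942]
0.046 [362.27507086 253.5280936 ]
0.153 [369.17168948 131.4599163 ]
200 [95 93 93 91 90 88 87 86 85 96 99 88 76 71 74 71 66 68 81 90 89 79 67 67
 74 86 91 92 93 92 91 93 92 92 94 95 94 94]
210 [ 84  85  85  83  76  61  79 176 189 143 145 150 155 155 123  73  80 107
 206 250 249 230 229 230 206 156 157 159 166 168 142 105 106 106 102 101
  98 131]
216 [ 89  88  86  72  60  62  73 105 120 123 127 136 144 148 152 140 176 235
 248 249 249 248 248 247 244 240 238 232 217 168 121 122 125 122 113 106
  95  77]
222 [ 87  88  89  90  91  90  94 111 123 125 126 126 126 140 155 159 162 164
 163 161 161 161 160 160 160 158 156 151 147 137 115  98  97  97  99 101
  93  86]
[(0.495, array([254., 218.])), (0.498, array([251., 217.]))]
[(0.495, array([253., 220.])), (0.498, array([250., 219.]))]
```

>>> jog_arm --pt "0 0 0 0 0 0.3 1" --pt "0 0 0 1.0 0 0 1" --pt "0 0 0 1.7 0 0 1" --pt "0 0 0 1.7 0 0 1" --pt "0 0 0 1.7 0 0 1" --pt "0 0 0 1.7 0 0 1" --pt "0 0 0 1.0 0 0 1" --pt "0 0 0 0.5 0 0 1" --pt "0 0 0 0 0 0 1" --pt "0 0 0 0 0 0 1"

```text
clock: 7.35
position: [0.4971, 0.0568, 0.4346]
tool_rot: [1.0, 0.026, -0.0, -0.0]
force: [-0.3, -0.5, -2.7]
gripper_width: 0.0189
grip_force: 59.8
```

```bash
python3 w.py 2
python3 - <<'E'
from h import *
b=shot('side','s3.png')['pixels'][130:290,180:330,::-1]
cv2.imwrite('pics/c3.png',cv2.resize(b,(562,600),interpolation=cv2.INTER_CUBIC))
E
```

```text
[-2.5 -1.3] [ 0.26  0.38 -1.86] [0.01 0.15 0.59] [0.4969 0.0568 0.4348] [ 0.9997  0.0258  0.     -0.    ] 7.45 0.019026222823656947
```

View pics/c3.png

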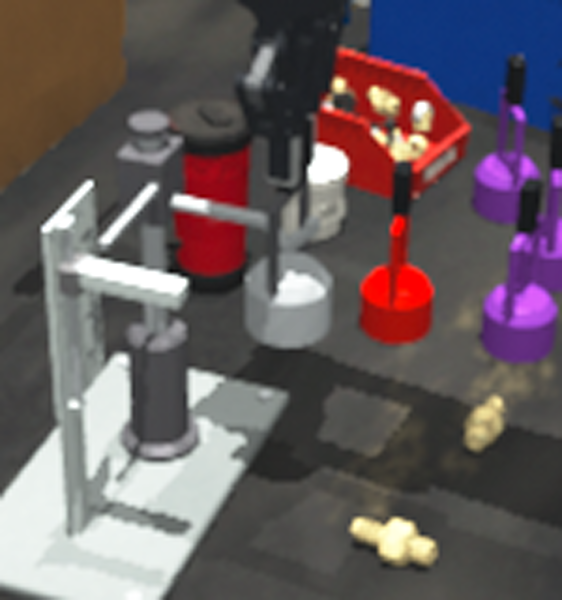

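The bail's window is around the hook, with the upright passing in front of the arm at (275,230). I'll lower slowly.

>>> jog_arm --pt "0 0 0 0 0 0.3 1" --pt "0 0 0 0 0 0.3 1" --pt "0 0 0 0 0 0.3 1" --pt "0 0 0 0 0 0.3 1" --pt "0 0 0 0 0 0.3 1" --pt "0 0 0 0 0 0.3 1" --pt "0 0 0 0 0 0.3 1" --pt "0 0 0 0 0 0.2 1" --pt "0 0 0 0 0 0.2 1" --pt "0 0 0 0 0 0.2 1" --pt "0 0 0 0 0 0.2 1" --pt "0 0 0 0 0 0.2 1"

```text
clock: 8.7
position: [0.4974, 0.0568, 0.4037]
tool_rot: [1.0, 0.026, 0.0, -0.0]
force: [0.5, 0.1, -2.3]
gripper_width: 0.0191
grip_force: 59.9
```

>>> jog_arm --pt "0 0 0 0 0 0.2 1" --pt "0 0 0 0 0 0.2 1" --pt "0 0 0 0 0 0.2 1" --pt "0 0 0 0 0 0.2 1" --pt "0 0 0 0 0 0.2 1" --pt "0 0 0 0 0 0.2 1" --pt "0 0 0 0 0 0.2 1" --pt "0 0 0 0 0 0.2 1" --pt "0 0 0 0 0 0 1" --pt "0 0 0 0 0 0 1"

```text
clock: 9.7
position: [0.4974, 0.0568, 0.3879]
tool_rot: [1.0, 0.026, 0.0, -0.0]
force: [1.1, -1.2, -0.9]
gripper_width: 0.0191
grip_force: 60.1
```

```bash
python3 w.py 20;  python3 - <<'E'
from h import *
b=shot('side','s4.png')['pixels'][130:290,180:330,::-1]
cv2.imwrite('pics/c4.png',cv2.resize(b,(562,600),interpolation=cv2.INTER_CUBIC))
E
```

```text
[-0.2 -0.4 -0.3 -0.5 -0.8 -0.5  0.3  0.  -1.1 -0.2 -0.6 -1.5 -0.8 -0.6
  0.1 -0.6 -0.9 -0.7 -1.2 -0.6] [ 1.41 -0.04 -0.55] [0.65 0.43 0.43] [0.4974 0.0568 0.3877] [9.997e-01 2.580e-02 1.000e-04 0.000e+00] 10.7 0.01885665695301023
```

View pics/c4.png

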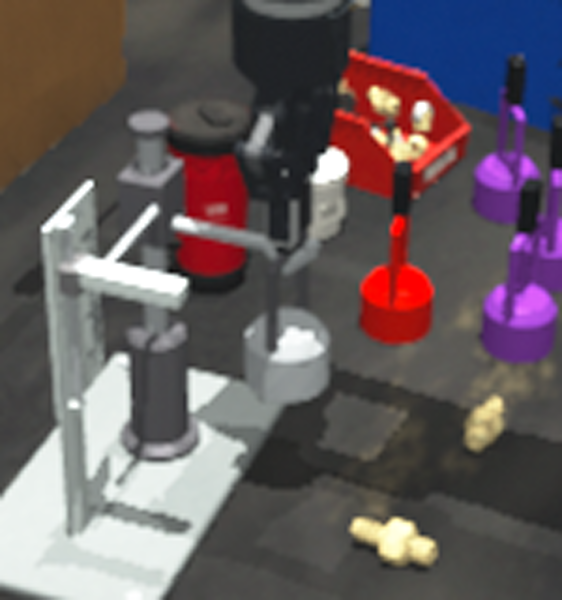

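The hook is loaded and has dipped: in the crop the pointer's end moved from (155,187) to (155,210). A sideways Fx of about 1.4 N suggests the bar sits on the tip-side slope. I'll measure the dip from the pointer's shift.

```bash
cat > dip.py <<'E'
from h import *
import sys
s0=np.load('pics/s2.png.npy',allow_pickle=True).item(); 
def dip(s1):
    g=lambda c:cv2.cvtColor(c['pixels'],cv2.COLOR_RGB2GRAY)
    P=np.array([.585,.13,.242]); out=[]
    # hook-carriage head / pointer template from the unloaded view
    for (x0,x1,y0,y1) in ((209,224,178,192),(212,228,158,178)):
        t=cv2.resize(g(s0)[y0:y1,x0:x1],None,fx=8,fy=8,interpolation=cv2.INTER_CUBIC)
        w=cv2.resize(g(s1)[y0-4:y1+32,x0-3:x1+3],None,fx=8,fy=8,interpolation=cv2.INTER_CUBIC)
        r=cv2.matchTemplate(w,t,cv2.TM_CCOEFF_NORMED); _,m,_,l=cv2.minMaxLoc(r); out.append((round(m,2),l[0]/8-3,l[1]/8-4))
    k=(np.array(proj(s0,P-[0,0,.02]))-proj(s0,P))/20
    return out,k,[o[2]/k[1] for o in out]
if __name__=='__main__':
    print(dip(np.load('pics/'+sys.argv[1],allow_pickle=True).item()))
E
python3 dip.py s4.png.npy
```

```text
([(0.99, 0.375, 5.875), (0.66, -0.25, 6.375)], array([0.01693085, 0.34749002]), [np.float64(16.90696040618424), np.float64(18.345850653519072)])
```

>>> jog_arm --pt "0 0 0 0.1 0 0.1 1" --pt "0 0 0 0.1 0 0.1 1" --pt "0 0 0 0 0 0.2 1" --pt "0 0 0 0 0 0.1 1" --pt "0 0 0 0 0 0.1 1" --pt "0 0 0 0 0 0.1 1" --pt "0 0 0 0 0 0 1" --pt "0 0 0 0 0 0 1" --pt "0 0 0 0 0 0 1"

```text
clock: 11.65
position: [0.4988, 0.0569, 0.38]
tool_rot: [1.0, 0.026, -0.002, 0.0]
force: [-5.3, -1.5, 0.8]
gripper_width: 0.019
grip_force: 60.2
```

```bash
python3 w.py 36;  python3 -c "
from h import *
shot('side','s5.png')"; python3 dip.py s5.png.npy
```

```text
[ 0.5  0.3  0.1  0.2  0.1  0.9  1.   0.6  0.5 -0.1  0.2 -0.2  0.   1.3
  0.9 -0.8  0.3 -0.3  0.6 -0.1 -0.1  0.4  0.1  0.8  0.1 -0.6 -0.6 -0.1
  0.5 -0.5 -0.4 -0.1  0.3  0.3 -0.2  1. ] [-5.82 -0.54  0.19] [0.43 0.51 0.49] [0.4988 0.0569 0.38  ] [ 0.9997  0.0258 -0.0018  0.    ] 13.45 0.01913813994457066
([(0.99, 0.625, 8.375), (0.73, 0.125, 8.5)], array([0.01693085, 0.34749002]), [np.float64(24.101411642858388), np.float64(24.461134204692094)])
```

>>> jog_arm --pt "0 0 0 -0.05 0 0 1" --pt "0 0 0 -0.06 0 0 1" --pt "0 0 0 -0.05 0 0 1" --pt "0 0 0 0 0 0 1" --pt "0 0 0 0 0 0 1"

```text
clock: 14.0
position: [0.4978, 0.0568, 0.3809]
tool_rot: [1.0, 0.026, 0.0, -0.0]
force: [-2.6, -1.3, 0.1]
gripper_width: 0.0189
grip_force: 60.2
```

```bash
python3 w.py 36;  python3 -c "
from h import *
shot('side','s6.png')"; python3 dip.py s6.png.npy
```

```text
[ 0.2 -0.7 -0.5  0.6  0.2 -0.3  0.2  0.9  0.5  0.2  0.   0.1 -0.3  0.1
  0.1  0.1  0.2  0.1 -0.7  0.2 -0.1  0.8  0.5  0.6 -0.4  0.6  0.5  0.5
  1.   0.3  0.2  0.2  0.4  0.2  0.3 -0.4] [-1.93 -0.22  0.17] [0.71 0.41 0.41] [0.4978 0.0568 0.3807] [ 9.997e-01  2.580e-02  1.000e-04 -0.000e+00] 15.8 0.018660524326285812
([(0.99, 0.625, 8.125), (0.73, 0.125, 8.25)], array([0.01693085, 0.34749002]), [np.float64(23.38196651919097), np.float64(23.74168908102468)])
```

>>> jog_arm --pt "0 0 0 -0.05 0 0 1" --pt "0 0 0 0 0 0 1" --pt "0 0 0 0 0 0 1" --grip_force 20

```text
clock: 16.15
position: [0.4974, 0.0568, 0.381]
tool_rot: [1.0, 0.026, 0.001, -0.0]
force: [1.4, 0.3, 0.7]
gripper_width: 0.019
grip_force: 60.2
```

>>> jog_arm --pt "0 0 0 0 0 0 0.4" --pt "0 0 0 0 0 0 0.4" --pt "0 0 0 0 0 0 0.4" --pt "0 0 0 0 0 0 0.4" --pt "0 0 0 0 0 0 0.4" --pt "0 0 0 0 0 0 0.4" --pt "0 0 0 0 0 0 0.4" --pt "0 0 0 0 0 0 0.4" --pt "0 0 0 0 0 0 0.4" --pt "0 0 0 0 0 0 0.4" --pt "0 0 0 0 0 0 0.4" --pt "0 0 0 0 0 0 0.4"

```text
clock: 17.35
position: [0.4972, 0.0568, 0.3807]
tool_rot: [1.0, 0.026, -0.0, -0.0]
force: [-0.5, -0.2, -0.4]
gripper_width: 0.0514
grip_force: 0.0
```

```bash
cat > d3.py <<'E'
from dip import *
for i in range(8):
    c=arm.read_camera('side'); print(dip(c)[2][0].round(1),end=' ')
b=shot('side','s7.png')['pixels'][130:290,180:330,::-1]
cv2.imwrite('pics/c7.png',cv2.resize(b,(562,600),interpolation=cv2.INTER_CUBIC))
s=arm.state();print(s['force'],s['position'],s['gripper_width'],s['clock'])
E
python3 d3.py
```

```text
23.0 22.7 22.7 23.4 23.0 23.0 23.0 22.7 [ 0.58451188 -0.72604861  0.40498628] [0.4972324  0.05682253 0.38069942] 0.05131754888577215 17.8
```

View pics/c7.png

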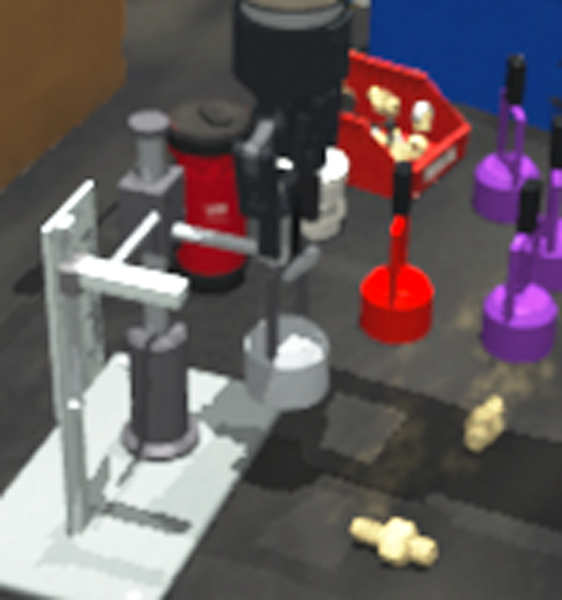

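The casting hangs seated in the hook at a steady dip of about 23 mm, with the fingers open and clear. I'll retreat straight up.

>>> jog_arm --pt "0 0 0 0 0 -0.5 0.4" --pt "0 0 0 0 0 -0.5 0.4" --pt "0 0 0 0 0 -1 0.4" --pt "0 0 0 0 0 -1 0.4" --pt "0 0 0 0 0 -2 0.4" --pt "0 0 0 0 0 -2 0.4" --pt "0 0 0 0 0 -3 0.4" --pt "0 0 0 0 0 -3 0.4" --pt "0 0 0 0 0 -1 0.4"

```text
clock: 18.7
position: [0.4972, 0.0568, 0.5258]
tool_rot: [1.0, 0.026, 0.004, 0.0]
force: [0.4, 0.4, 1.0]
gripper_width: 0.0513
grip_force: 0.0
```

>>> jog_arm --pt "0 0 0 0.6 -2.5 0 1" --pt "0 0 0 0.6 -2.5 0 1" --pt "0 0 0 0.7 -2.5 0 1" --pt "0 0 0 0.6 -2.5 0 1" --pt "0 0 0 0.6 -2.5 0 1" --pt "0 0 0 0 0 0 1" --pt "0 0 0 0 0 0 1" --pt "0 0 0 0 0 0 1"

```text
clock: 19.5
position: [0.5217, 0.1827, 0.5205]
tool_rot: [1.0, 0.026, -0.0, 0.0]
force: [0.6, -0.5, -0.1]
gripper_width: -0.0001
grip_force: 0.0
```

```bash
sed -i 's/s7/s8/;s/c7/c8/;s/range(8)/range(12)/' d3.py; python3 d3.py
python3 - <<'E'
from h import *
print(arm.nose_length)
s=np.load('pics/s8.png.npy',allow_pickle=True).item()
for n,p in dict(mtop=(.5222,.1837,.255),mfront=(.5102,.1830,.255),back=(.58,.187,.255),tip=np.array(arm.state()['position'])-[0,0,.173]).items(): print(n,((np.array(proj(s,p))-[180,130])*3.75).round())
E
```

```text
23.4 23.4 23.0 23.0 23.4 23.4 23.4 23.4 23.4 23.4 23.4 23.4 [-0.57900583  0.31579352  0.19564405] [0.52175332 0.18322816 0.52071234] 1.885930447361663e-05 20.15
0.1734
mtop [164. 265.]
mfront [182. 269.]
back [ 79. 246.]
tip [161. 131.]
```

View pics/c8.png

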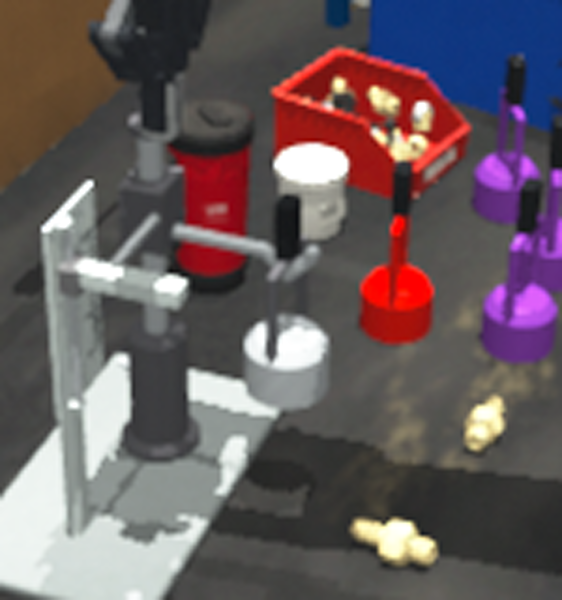

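Run:
```python
from h import *
t=np.load('pics/t2.png.npy',allow_pickle=True).item();s=np.load('pics/s8.png.npy',allow_pickle=True).item()
print(t['pixels'][128:178,148:168].mean(2).astype(int)[::2])
print(s['pixels'][196:216,196:234].mean(2).astype(int))
```

```text
[[ 61  64  61  68 115 201 238 236 242 242 242 244 242 243 240 242 244 244
  241 239]
 [ 62  60  55  55 114 200 239 242 252 254 249 222 237 240 241 241 241 240
  243 243]
 [236 254 254 253 254 255 255 254 254 255 255 254 255 255 255 255 255 255
  255 255]
 [122 151 150 171 237 255 255 255 255 231 153 146 149 150 148 136 130 120
  130 130]
 [ 65  68  95 135 218 255 255 255 254 216 117 113 116 110 120 128 129 131
  126 123]
 [ 70  65  66  75 131 201 224 238 215 217 244 251 214 108  92 111 119 126
  127 132]
 [ 66  57  59  66 108 192 249 255 255 255 255 255 222 114  81 108 115 116
  119 160]
 [ 60  60  54  54  68 156 255 255 255 255 255 255 184  84  87 112 121 116
  119 120]
 [ 59  59  62  65  74 159 255 255 255 255 255 255 224 160 147 131 176 198
  219 218]
 [ 63  59  63  57  63 139 254 255 255 255 255 255 232 190 222 206 187 218
  230 224]
 [ 61  62  61  60  65 149 255 255 255 255 255 255 249 213 235 222 222 223
  221 221]
 [ 62  64  63  61  66 160 255 255 255 255 255 255 255 219 236 225 223 223
  222 223]
 [ 60  59  57  58  58 127 250 255 255 255 255 255 255 208 239 239 225 222
  224 
[... 3506 characters left out ...]
 120 125 137 151 160 156 155 163 149 106  69  70  70
   69  68]
 [137 130 126 122 121 127 132 130 112  98  95  72  66  65  65  66  66  66
   65  65  66  67  92 118 122 123 122 117 101  99 119 108  77  67  69  69
   68  68]
 [142 130 125 122 124 128 128 113  97 100  97  75  65  66  67  67  67  67
   66  67  69  70  89 114 122 123 123 117  97  69  65  66  65  67  68  68
   66  67]
 [142 131 126 123 122 127 121 107  97  87  90  75  67  69  71  71  70  70
   70  71  72  73  91 114 122 123 123 118 100  73  66  67  68  66  66  66
   66  65]
 [142 133 129 122 121 125 126 127 119  87  84  81  71  73  74  74  73  73
   73  73  73  74  90 113 122 123 123 117  99  76  71  72  72  66  66  67
   66  67]]
```

Run:
```python
from h import *
t=np.load('pics/t2.png.npy',allow_pickle=True).item();s=np.load('pics/s8.png.npy',allow_pickle=True).item()
s0=np.load('pics/s2.png.npy',allow_pickle=True).item()
for q in((225.5,207.5),(225,207)): print(onz(s,*q,.255),cross(t,(157.7,167),s,q))
print(onz(t,157.7,167,.255))
print(s0['pixels'][196:216,210:234].mean(2).astype(int))
b=s0['pixels'][185:225,190:240,::-1];c=s['pixels'][185:225,190:240,::-1]
cv2.imwrite('pics/c9.png',cv2.resize(np.hstack([b,c]),(800,320),interpolation=cv2.INTER_NEAREST))
```

```text
[0.50553119 0.20658369 0.255     ] (array([0.51246896, 0.18708332, 0.24053622]), np.float64(0.007085333466988999))
[0.50749557 0.20528646 0.255     ] (array([0.5129508 , 0.18715202, 0.24167317]), np.float64(0.008415192424792479))
[0.50745123 0.1830067  0.255     ]
[[ 71  71  70  70  72  76  77  90 116 130 131 132 129 110  72  46  39  48
   55  59  63  64  66  67]
 [ 72  72  71  72  72  72  73  86 114 131 131 132 129 115  85  58  48  56
   56  60  62  64  66  67]
 [ 74  74  73  74  73  71  71  84 114 130 132 132 130 117  85  50  48  55
   57  58  61  64  66  65]
 [104  76  73  73  72  71  70  84 114 131 132 132 131 120  93  58  42  48
   55  59  61  64  66  66]
 [253 252 246 206 141 101  72  82 112 130 132 133 131 119  92  57  37  39
   51  59  62  62  66  66]
 [255 255 255 255 254 253 247 230 209 152 131 133 131 117  80  37  37  34
   45  57  61  63  65  65]
 [255 255 255 255 255 255 255 255 255 253 253 250 227 171 105  37  37  34
   34  42  51  60  61  64]
 [255 255 255 255 255 255 255 255 255 255 255 255 255 254 253 245 224 181
   73  40  35  43  45  50]
 [255 255 255 255 255 255 2
[... 485 characters left out ...]
90 113 137 156 159 163 174 184 192 191 193 194 195 197 198 198 181
  155 121  69  63  64  66]
 [ 69  72  73  74  78  82 101 123 152 175 174 178 186 193 194 192 191 174
  133  91  68  69  70  70]
 [ 71  70  72  73  72  72  71  71 113 149 149 148 161 171 168 166 175 161
  115  75  75  76  75  75]
 [ 71  71  71  71  70  70  72  73 108 147 146 132 131 127 111 107 127 116
   83  72  75  74  73  73]
 [ 73  73  73  72  72  73  74  76 104 141 146 133 131 127 107  74  70  71
   71  73  74  73  72  73]
 [ 76  77  76  75  75  77  78  78 103 141 146 132 131 126 107  83  80  76
   73  71  71  72  71  70]
 [ 79  79  79  79  79  79  79  79 103 139 144 132 136 132 106  87 113 129
  102  71  70  72  72  72]]
```

View pics/c9.png

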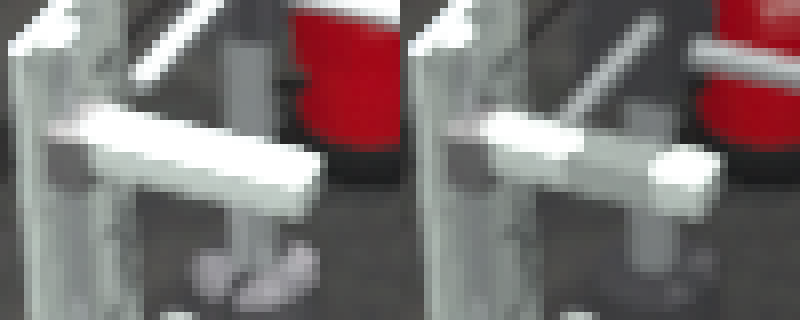

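The marker's top face ends at about (229,206) in the side view, and the pointer's free end now dips just behind it at (211,199). I'll triangulate both.

Run:
```python
from h import *
t=np.load('pics/t2.png.npy',allow_pickle=True).item();s=np.load('pics/s8.png.npy',allow_pickle=True).item()
s0=np.load('pics/s2.png.npy',allow_pickle=True).item()
for a in((157.5,167),(157.5,169)): print(cross(t,a,s,(228.8,205.8)))
o,r=ray(s,228.8,205.8)
print('at z .255',onz(s,228.8,205.8,.255),'.245',onz(s,228.8,205.8,.245))
# pointer free end: top view & side, unloaded
print('ptr end',cross(t,(168.2,136.5),s0,(207.5,195.0)), onz(s0,207.5,195.0,.242),onz(t,168.2,136.5,.242))
print(t['pixels'][128:144,160:176].mean(2).astype(int))
```

```text
(array([0.50861592, 0.18521321, 0.24592816]), np.float64(0.0002087209297350238))
(array([0.50558586, 0.18585278, 0.24666774]), np.float64(0.00501047707478925))
at z .255 [0.50211531 0.19728368 0.255     ] .245 [0.50940077 0.18399374 0.245     ]
ptr end (array([0.58528585, 0.15935477, 0.24076375]), np.float64(0.009576467929933476)) [0.57902507 0.16073067 0.242     ] [0.58954632 0.16116106 0.242     ]
[[242 243 240 242 244 244 241 239 240 240 241 241 241 240 239 240]
 [240 239 240 241 240 240 242 240 240 240 240 240 238 239 240 241]
 [237 240 241 241 241 240 243 243 243 244 244 241 236 241 241 240]
 [246 250 252 252 252 253 254 255 255 255 255 255 252 244 241 242]
 [255 255 255 255 255 255 255 255 255 255 255 255 250 227 230 242]
 [255 255 254 240 229 208 209 201 183 171 164 161 150 143 182 232]
 [149 150 148 136 130 120 130 130 127 122 122 119 120 121 133 198]
 [110 118 128 128 126 131 124 121 122 117 109 113 106 104 112 163]
 [116 110 120 128 129 131 126 123 122 115 111 101  80  73  95 132]
 [167 102 102 118 125 129 131 129 126 114 107  84  66  68  79 104]
 [214 108  92 111 119 126 127 132 134 126 126 128 111 103 105 117]
 [224 113  83 108 119 117 117 147 199 228 238 250 250 247 247 247]
 [222 114  81 108 115 116 119 160 242 255 255 255 255 255 255 255]
 [195  94  83 110 109 111 116 139 215 253 254 254 255 255 255 254]
 [184  84  87 112 121 116 119 120 130 139 137 136 134 131 133 137]
 [210 118 101 130 174 161 169 175 148 111 107 108 111 109 110 122]]
```

>>> jog_arm --pt "0 0 0 0 0 2.5 1" --pt "0 0 0 0 0 2.5 1" --pt "0 0 0 0 0 2.5 1" --pt "0 0 0 0 0 1.5 1" --pt "0 0 0 0 0 0.5 1" --pt "0 0 0 0 0 0.5 1" --pt "0 0 0 0 0 0.5 1" --pt "0 0 0 0 0 0.5 1" --pt "0 0 0 0 0 0.5 1" --pt "0 0 0 0 0 0.5 1" --pt "0 0 0 0 0 0 1" --pt "0 0 0 0 0 0 1"

```text
clock: 21.35
position: [0.5217, 0.1832, 0.4003]
tool_rot: [1.0, 0.026, -0.0, 0.0]
force: [0.1, 0.3, 0.3]
gripper_width: -0.0002
grip_force: 0.0
```

```bash
python3 w.py 2
python3 - <<'E'
from h import *
b=shot('side','s9.png')['pixels'][165:240,180:290,::-1]
cv2.imwrite('pics/c10.png',cv2.resize(b,(800,545),interpolation=cv2.INTER_CUBIC))
E
```

```text
[-0.2 -0.9] [ 0.48 -0.23 -0.55] [0.17 0.3  0.32] [0.5217 0.1832 0.4005] [ 9.997e-01  2.580e-02 -2.000e-04  0.000e+00] 21.45 -0.00023439992767813555
```

View pics/c10.png

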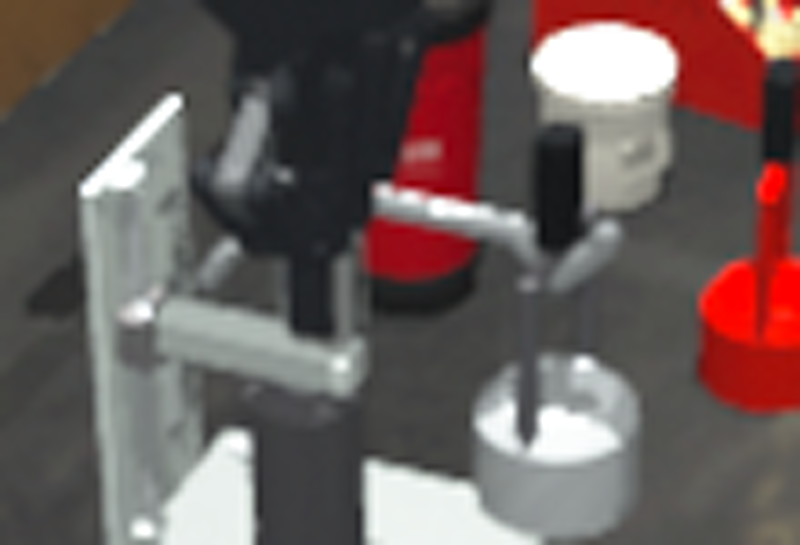

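The fingertips rest on the marker, which has moved down to about row 212. The casting hangs undisturbed. I'll do the last few millimetres, then retreat.

>>> jog_arm --pt "0 0 0 0 0 0.2 1" --pt "0 0 0 0 0 0.2 1" --pt "0 0 0 0 0 0.2 1" --pt "0 0 0 0 0 0 1" --pt "0 0 0 0 0 0 1"

```text
clock: 22.0
position: [0.5218, 0.1832, 0.3945]
tool_rot: [1.0, 0.026, -0.0, -0.0]
force: [0.3, 0.6, 0.2]
gripper_width: -0.0002
grip_force: 0.2
```

>>> jog_arm --pt "0 0 0 0 0 -1 1" --pt "0 0 0 0 0 -2 1" --pt "0 0 0 0 0 -3 1" --pt "0 0 0 0 0 -4 1" --pt "0 0 0 0 0 -4 1" --pt "0 0 0 0 0 0 1" --pt "0 0 0 -3 0 0 1" --pt "0 0 0 -4 0 0 1" --pt "0 0 0 -3 0 0 1" --pt "0 0 0 0 0 0 1" --pt "0 0 0 0 0 0 1"

```text
clock: 23.1
position: [0.4215, 0.1781, 0.535]
tool_rot: [1.0, 0.026, 0.001, -0.0]
force: [0.2, 0.3, -0.1]
gripper_width: -0.0001
grip_force: 0.0
```

Run:
```python
from dip import *
s=shot('side','s10.png'); print(dip(s)[2]); b=s
g=lambda c:cv2.cvtColor(c['pixels'],cv2.COLOR_RGB2GRAY)
r=8
t=cv2.resize(g(s0)[200:215,218:234],None,fx=r,fy=r,interpolation=cv2.INTER_CUBIC); w=cv2.resize(g(s)[196:245,215:237],None,fx=r,fy=r,interpolation=cv2.INTER_CUBIC)
_,m,_,l=cv2.minMaxLoc(cv2.matchTemplate(w,t,cv2.TM_CCOEFF_NORMED)); d=l[1]/r-4
P=np.array([.51,.184,.246]);k=(np.array(proj(s,P-[0,0,.02]))-proj(s,P))/20
print('marker shift',m,l[0]/r-3,d,'mm',d/k[1])
for i in range(6): arm.read_camera('side')
print(dip(arm.read_camera('side'))[2],arm.state()['position'],arm.state()['clock'])
# end-view check: top edges in column profile
t2=shot('top','t10.png'); print(t2['pixels'][128:136,150:200].shape)
```

```text
[np.float64(23.38196651919097), np.float64(22.66252139552356)]
marker shift 0.9737632274627686 0.25 9.0 mm 24.895190698918004
[np.float64(23.38196651919097), np.float64(22.66252139552356)] [0.42240372 0.1780583  0.53442412] 23.5
(8, 50, 3)
```

```bash
python3 -c "
from bench import arm
print(arm.finish_job())"
```

```text
the job is handed in; nothing more can be done
None
```

I handed the job in at about 23.5 s. The casting hangs still in the hook at a dip of about 23 mm, and by my measurements the marker's top is level with the pointer's top to within about 1 mm, but the hand-in call returned no verdict.

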